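# Slide the menu card into its counter holder

### The job

Put the larger of the two flat menu cards away in the low U-shaped holder on the counter: press down on top of the card with the fingertips and slide it over the counter, never lifting it, through the open side of the holder until it lies flat and straight between the side rails with its front edge up to the back rail. Leave the smaller card where it lies and let go at the end.

Things in the scene. Friction and masses are not known exactly. Their poses are not given: they have to be found in the camera images.
- menu_card: the larger card: thin plywood board with white paper on top, on felt glides, 80 x 110 x 5 mm in all (x, y, z), 40 to 85 g, loose. Origin: centre of its underside, z up, y along its length, parallel to the holder's y within 12 degrees. It starts about 200 mm from the holder's origin on the open (-y) side, about 70 mm left or right of its middle line. Fingertips pressing 5 to 15 N drag it easily.
- small_card: the smaller card, same make, 54 x 76 x 5 mm (x, y, z), loose. Origin at the centre of its underside. It lies beside the larger card, about 140 mm away on the other side of the holder's middle line; which is on which side varies. Not to be moved (20 mm at most).
- holder: fixed U of dark steel rails 10 mm high and wide, no floor, open to its -y; yaw within 5 degrees of the world's. Inner width 110 mm (x = -55 to 55 mm), back rail's inner face at y = 55 mm, straight side rails from y = -45 to 55 mm, then lead-in wings splaying to y = -70 mm (mouth 135 mm wide). Origin on the counter, where the larger card's centre lies when fully home; z up.
There are look-alikes about, which are no part of the job. Leave any black look-alike of the menu_card alone.

How it is judged:
By the outcome, as a careful person would: the job done as asked, in the order asked, and still so for the second after the job is handed in, with the robot touching nothing.
It also fails if it takes over 32 s, if anything falls off the work surface, if the arm or the gripper's body presses on something with over 40 N, if the wrist force passes 120 N, or if a joint passes its speed limit or range.

### The arm

A 6-joint arm with a two-finger parallel gripper is mounted at the origin on a cart in front of the work surface, level with it; the furniture and walls round the work are solid. World frame = base frame: x ahead of the robot, y to its left, z up, the work surface at z = 0. Lengths are in m, angles in rad, forces in N, time in s.
With the tool pointing down it reaches from about 0.375 to 0.9 m from the base axis. Payload 3.1 kg.
Tool frame: the origin (TCP) lies where the fingers leave the gripper's body, on its centre line; the fingertips stand 73 mm ahead of it and the grasp point (between the pads) lies 54 mm ahead of it; z points along the fingers, y is the line along which they close (so a half turn about z gives the same grasp; the last joint's range is limited). The gripper opens to 85 mm and grips with 20 to 120 N. Pads are 22 mm wide; open, the fingers measure 114 mm over their backs; the gripper's body (76 mm by 85 mm) begins 54 mm behind the grasp point. The pads swing forward as they close: fully open they stand 13 mm farther back than shut.
Start: joints at [-1.488, 0.527, 1.433, -0, 1.181, -0.178], TCP at [0.161, -0.604, 0.304] pointing down, gripper open.
Joint ranges: [-3.08, 3.08], [-0.75, 2.2], [0.22, 2.44], [-1.43, 4.57], [0, 2.65], [-2.85, 2.85]. Speed limits (rad/s): [2.79, 2.79, 3.14, 3.14, 3.14, 3.14].

### API

Orientations are given as a 3x3 rotation matrix whose columns are the frame's x, y, z axes.
In Python, from station import ctrl gives the robot as it stands. The module is installed in compiled form; this text tells all that it offers.
- The arm moves only by the tool send_rows, never from a script. Its argument "moves" is one flat list of numbers, 7 for each row, row after row: the gripper command: -1 is shut, 1 is fully open, values between are in proportion, then the shift along the tool's x, y, z scaled (see below), then the turn, a rotation vector about the tool's x, y, z scaled (see below). A call has 1 to 8 rows; each row shifts and turns the commanded pose from where the row before left it, along the tool's axes as they then stand; what a row does not reach is not made up. The controller multiplies each number of a shift by 0.04 m and each number of a turn by 5 degrees. A row lasts 1/10 s, in which the tool goes at most 50 mm and 8.59 degrees, less where a joint would pass 70% of its speed; a pose out of reach is approached as far as the arm can. A call with a number of a shift or a turn outside -1 to 1 is refused whole. A call with a gripper value outside its range is refused whole. The fingers move at their own pace and stop on an object; "squeeze" is the grip in N (left out, the last holds). Time passes only in rows, so rows that do not move let the fingers close. It gives the time, the measured TCP pose, the force, the opening and the grip force at its end, in the units of the state.
- ctrl.get_obs(): the state, without advancing time (a new reading comes with each control period).
- ctrl.snapshot(name): name is "scene" or "top" or "wrist"; returns a dict with "pixels" (400x640x3 uint8, red, green, blue), "fov_y" (degrees; the focal length in pixels is half the picture's height over the tangent of half this angle, whatever the lens; pixels are square), "cx", "cy" (the principal point, pixels), "pose" (4x4, takes a point from camera to world coordinates); the wrist camera has in their place "mount" (4x4, takes a point from camera to tool coordinates, whose origin is the TCP and whose axes are the flange's). Camera axes: x right, y down, z forward; pixel columns grow to the right and rows downward; lengths in m; the calibration is good to about 2 mm. A picture is of the moment at which its call begins: read the wrist's pose just before it. There is no depth.
- ctrl.close_job(): hands the job in; it is judged then, once.
The state is a dict: "clock": time; "joint_positions": joint angles; "joint_velocities": joint speeds; "joint_torque": joint torques, N m; "tcp_pos": TCP position; "tool_rot": TCP orientation; "contact_force": force on the tool from outside, world axes, zero at the start; "moment": the same for the moment, N m; "grip_width": finger opening in m; "gripper_force": force on a finger pad.
Only numpy, scipy, OpenCV 4.12 (cv2) and the standard library are available. Lean on these libraries where they do the work, as an engineer would, in place of code of your own. Each camera call takes 0.05 s, during which the arm holds its last target. There are 200 camera calls.

## Working session

There is one attempt and no reset: what is moved stays moved. The work goes in short steps, Python scripts to look and compute and a tool call to move; the robot and the scene stay as the last step left them, time stands still between calls to the robot, and variables do not carry over. Pictures are saved under pics/ and viewed, at most 10 in all, crops included, and the job is handed in when it is done.

Besides the shell and the picture viewer there is one more tool, called after "Request:" as name(argument=value, ...) on one line, values as JSON. send_rows: Moves the arm, as the interface text tells. Its arguments: {"type":"object","properties":{"moves":{"type":"array","items":{"type":"number"}},"squeeze":{"type":"number"}},"required":["moves"]}

```bash
mkdir -p pics; cat > h.py <<'E'
import numpy as np, cv2
from station import ctrl
def snap(n,f=None):
    o=ctrl.get_obs(); s=ctrl.snapshot(n)
    if n=="wrist":
        T=np.eye(4);T[:3,:3]=np.array(o["tool_rot"]);T[:3,3]=o["tcp_pos"];s["pose"]=T@np.array(s["mount"])
    if f: cv2.imwrite("pics/"+f,cv2.cvtColor(s["pixels"],cv2.COLOR_RGB2BGR))
    return s
def ray(s,u,v,z=0.0):
    f=200/np.tan(np.radians(s["fov_y"])/2);P=np.array(s["pose"])
    d=P[:3,:3]@np.array([(u-s["cx"])/f,(v-s["cy"])/f,1]);return P[:3,3]+d*(z-P[2,3])/d[2]
E
python3 - <<'E'
from h import *
a=snap("top","top.png");b=snap("scene","scene.png")
print(a["fov_y"],a["cx"],a["cy"],np.round(a["pose"],3));o=ctrl.get_obs();print(o)
E
```

```text
48.02829527859108 315.05464961748146 191.01503042201995 [[ 0.005 -0.993  0.12   0.432]
 [-1.    -0.003  0.014 -0.097]
 [-0.014 -0.12  -0.993  0.881]
 [ 0.     0.     0.     1.   ]]
{'clock': 0.1, 'joint_positions': array([-1.48851544e+00,  5.28370455e-01,  1.43376343e+00,  3.39716588e-06,
        1.18143812e+00, -1.78486907e-01]), 'joint_velocities': array([ 9.67000233e-04, -3.55872482e-03, -4.33313568e-03,  8.55675046e-04,
        6.51710532e-04,  4.58738527e-05]), 'joint_torque': array([-7.26754661e-04, -4.43305135e+01, -1.78586841e+01, -1.88695140e-04,
        3.92073212e-03,  7.07798790e-06]), 'tcp_pos': array([ 0.16113382, -0.60334762,  0.30303646]), 'tool_rot': array([[ 9.66192671e-01,  2.57821058e-01, -1.59546460e-04],
       [ 2.57820864e-01, -9.66190721e-01,  1.97290894e-03],
       [ 3.54505161e-04, -1.94734456e-03, -9.99998041e-01]]), 'contact_force': array([ 0.56043063,  0.22309823, -0.18513826]), 'moment': array([0.00218752, 0.02002483, 0.01643899]), 'gripper_force': 0.0, 'grip_width': 0.08529184624652501}
```

View pics/top.png

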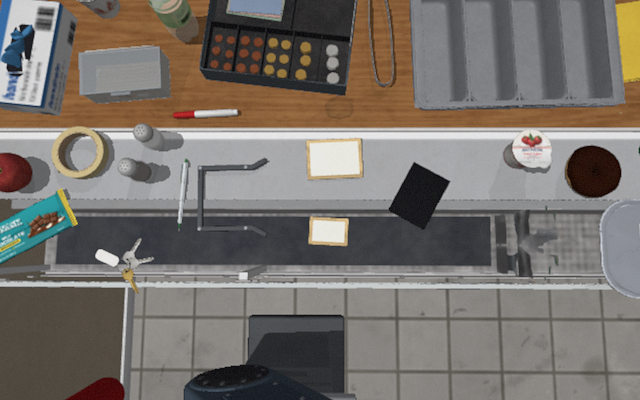

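View pics/scene.png

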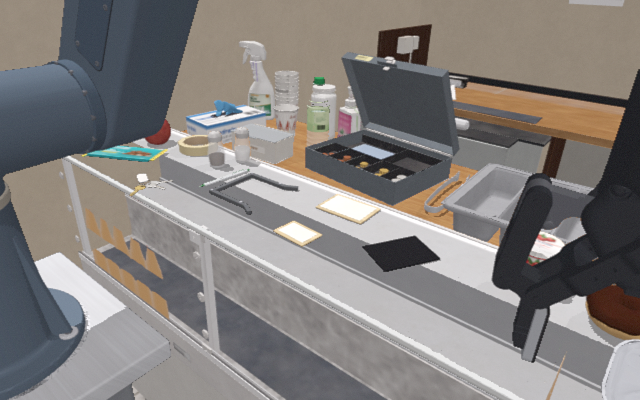

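The top view shows the large white card at about (334,159), the small white card at (328,231), and a black look-alike at (419,195). The U holder is at about (200–265, 160–235) and opens to the right (-y). Candidates for the target are the large white card, the small white card and the black card. I choose (334,159), and the crop below checks it.

```bash
cat > m.py <<'E'
from h import *
def cards(s,zc=0.005):
    hsv=cv2.cvtColor(s["pixels"],cv2.COLOR_RGB2HSV)
    m=((hsv[...,2]>238)&(hsv[...,1]<40)).astype(np.uint8)
    out=[]
    for c in cv2.findContours(m,cv2.RETR_EXTERNAL,cv2.CHAIN_APPROX_NONE)[0]:
        if cv2.contourArea(c)<400: continue
        p=np.array([ray(s,*q[0],zc)[:2] for q in c]);r=cv2.minAreaRect((p*1000).astype(np.float32))
        (w,h)=r[1]
        b=cv2.boxPoints(r);e=max((b[1]-b[0],b[2]-b[1]),key=np.linalg.norm)
        out.append((np.round(r[0],1),np.round(sorted(r[1]),1),round((np.degrees(np.arctan2(e[1],e[0]))%180)-90,1),np.round(c.mean((0,1))) ))
    return out
E
python3 - <<'E'
from m import *
s=snap("top")
for c in cards(s): print(c)
c=cv2.cvtColor(s["pixels"],cv2.COLOR_RGB2BGR)[145:250,180:380]
cv2.imwrite("pics/c.png",cv2.resize(c,None,fx=4,fy=4,interpolation=cv2.INTER_CUBIC))
E
```

```text
(no output)
```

View pics/c.png

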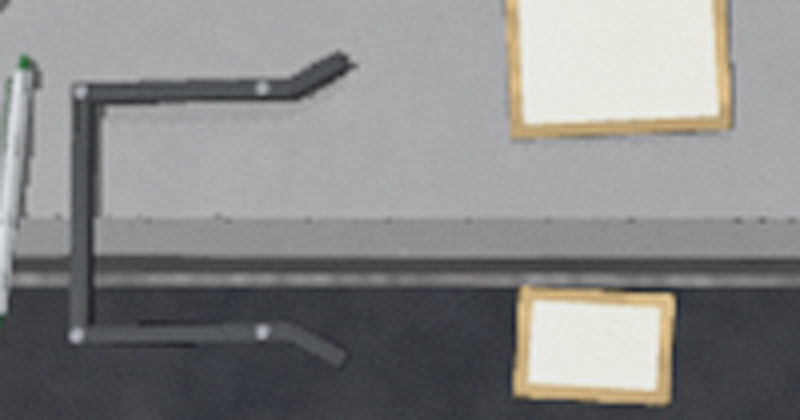

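The crop confirms the choice: the large white card is by far the bigger. The holder rail bolts are at crop pixels (80,91), (263,88), (77,335) and (263,331).

```bash
sed -i 's/>238/>215/' m.py; cat > hold.py <<'E'
from m import *
s=snap("top")
for c in cards(s): print(c)
w=[ray(s,180+(u+.5)/4-.5,145+(v+.5)/4-.5,.010)[:2]*1000 for u,v in [(80,91),(263,88),(77,335),(263,331)]]
w=np.array(w);print(w.round(1))
A,B,C,D=w;y=(A-B)+(C-D);y/=np.linalg.norm(y);print("w",np.linalg.norm(A-C),np.linalg.norm(B-D),"len",np.linalg.norm(A-B),"yaw",np.degrees(np.arctan2(-y[0],y[1])), np.degrees(np.arctan2(*(A-C)[::-1])))
print("origin",((A+C)/2-60*y).round(1), np.array(s["pixels"])[159,334])
E
python3 hold.py
```

```text
(array([ 460.3, -109.6]), array([40.2, 62.2]), np.float32(-3.1), array([328., 231.]))
(array([ 604.2, -121.2]), array([66.3, 96.3]), np.float32(2.7), array([334., 158.]))
(array([ 642.7, -617.6]), array([ 32., 212.]), np.float32(-1.6), array([582., 136.]))
(array([ 642.9, -160.5]), array([ 30.3, 695.7]), np.float32(0.6), array([360., 136.]))
[[584.  144.1]
 [585.7  53.6]
 [463.9 141.3]
 [466.2  50.8]]
w 120.14906746544257 119.54007020840625 len 90.53139052788958 yaw 1.2710445969084223 1.3479988555485969
origin [525.2  82.7] [233 233 226]
```

Request:
send_rows(moves=[0,0,0,0,0,0,0.81,0,0,0,0,0,0,0.81,0,0,0,0,0,0,0.81,0,0.7,-0.7,0,0,0,0,0,0.8,-0.8,0,0,0,0,0,0.8,-0.8,0,0,0,0,0,0.8,-0.8,0,0,0,0,0,0.8,-0.8,0,0,0,0])

```text
clock: 1.0
tcp_pos: [0.3103, -0.439, 0.3038]
tool_rot: [[0.999, 0.048, 0.0], [0.048, -0.999, 0.0], [0.0, -0.0, -1.0]]
contact_force: [0.4, -0.6, 0.2]
grip_width: 0.0427
gripper_force: 0.0
```

Request:
send_rows(moves=[0,0.8,-0.8,0,0,0,0,0,0.8,-0.8,0,0,0,0,0,0.8,-0.8,0,0,0,0,0,0.8,-0.8,0,0,0,0,0,0.8,-0.8,0,0,0,0,0,0.8,-0.8,0,0,0,0,0,0.8,-0.8,0,0,0,0,0,0.8,-0.8,0,0,0,0])

```text
clock: 1.8
tcp_pos: [0.5536, -0.1706, 0.3038]
tool_rot: [[0.999, 0.049, -0.0], [0.049, -0.999, -0.0], [-0.0, 0.0, -1.0]]
contact_force: [0.4, -0.5, 0.9]
grip_width: 0.0425
gripper_force: 0.0
```

Request:
send_rows(moves=[0,0.6,-0.55,0.5,0,0,0,0,0.5,-0.5,0.7,0,0,0,0,0,0,0.9,0,0,0,0,0,0,0.9,0,0,0,0,0,0,0.5,0,0,0,0,0,0,0,0,0,0,0,0,0,0,0,0,0])

```text
clock: 2.5
tcp_pos: [0.5947, -0.1283, 0.164]
tool_rot: [[0.999, 0.049, -0.0], [0.049, -0.999, 0.0], [-0.0, -0.0, -1.0]]
contact_force: [-0.1, 0.4, 0.4]
grip_width: 0.0428
gripper_force: 0.0
```

```bash
python3 - <<'E'
from m import *
s=snap("wrist","w1.png");o=ctrl.get_obs();print(o["tcp_pos"],o["contact_force"])
for c in cards(s): print(c)
for c in cards(snap("top")): print("t",c)
E
```

```text
[ 0.59525277 -0.12852787  0.16490967] [0.47215166 0.08675045 0.45610587]
(array([465.2, -98.6]), array([30.4, 33.1]), np.float32(-88.5), array([283., 332.]))
(array([ 605.7, -118.8]), array([65.2, 95.7]), np.float32(2.8), array([313., 193.]))
(array([ 654.5, -129.7]), array([ 11.3, 223.9]), np.float32(0.0), array([323., 132.]))
t (array([ 357.6, -550.6]), array([ 11.2, 192.6]), np.float32(0.3), array([560., 286.]))
t (array([615.2, 379.4]), array([53.4, 62.8]), np.float32(47.2), array([ 84., 152.]))
t (array([621.7, 483.9]), array([ 85.8, 138.5]), np.float32(0.1), array([ 34., 138.]))
t (array([ 501.8, -489. ]), array([331.7, 472. ]), np.float32(0.1), array([554., 181.]))
t (array([596.3, 225.5]), array([149.7, 393.6]), np.float32(0.2), array([171., 154.]))
t (array([828.6, 514.4]), array([101.1, 225.5]), np.float32(84.0), array([23., 55.]))
```

View pics/w1.png

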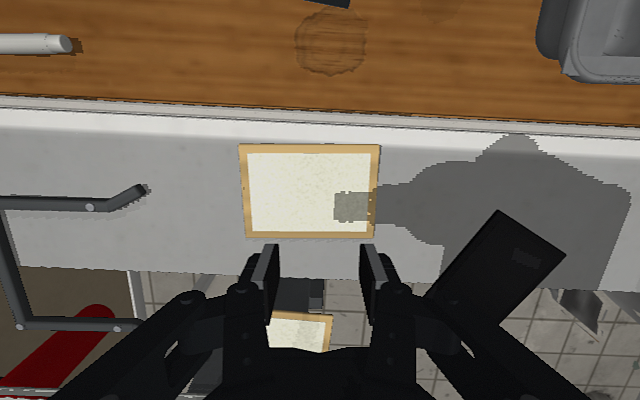

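The wrist view shows the big card centred at (311,190), the small one at (300,330), and the black look-alike off to the right. Wrist and top agree to about 2 mm. Next I centre over the card and descend.

Request:
send_rows(moves=[0,0.26,-0.2,0.6,0,0,0,0,0,0,0.7,0,0,0,0,0,0,0.4,0,0,0,0,0,0,0.1,0,0,0,0,0,0,0,0,0,0])

```text
clock: 3.1
tcp_pos: [0.6046, -0.1199, 0.0922]
tool_rot: [[0.999, 0.048, 0.0], [0.048, -0.999, -0.0], [0.0, 0.0, -1.0]]
contact_force: [0.7, 0.3, 0.4]
grip_width: 0.0427
gripper_force: 0.0
```

```bash
python3 - <<'E'
from m import *
s=snap("wrist","w2.png");o=ctrl.get_obs();print(o["tcp_pos"],o["contact_force"])
E
```

```text
[ 0.60499242 -0.12004895  0.0927779 ] [-0.54969356  0.72139575  0.2468633 ]
```

View pics/w2.png

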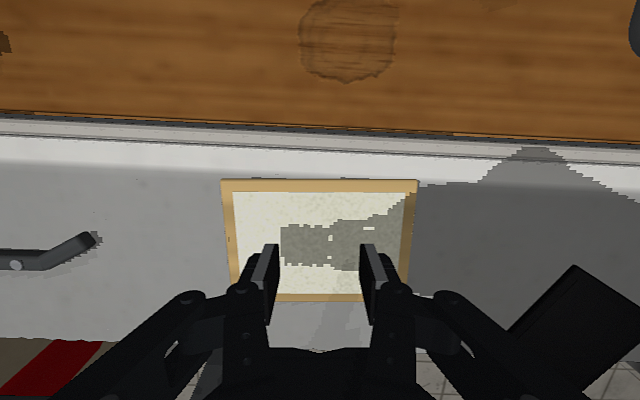

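The fingers straddle the card's middle (card at columns 222–418). Now I press down by feel.

Request:
send_rows(moves=[0,0,0,0.15,0,0,0,0,0,0,0.15,0,0,0,0,0,0,0.05,0,0,0,0,0,0,0,0,0,0])

```text
clock: 3.55
tcp_pos: [0.6043, -0.1196, 0.0776]
tool_rot: [[0.999, 0.049, -0.001], [0.049, -0.999, 0.0], [-0.001, -0.0, -1.0]]
contact_force: [0.1, -0.8, 0.1]
grip_width: 0.0427
gripper_force: 0.0
```

Request:
send_rows(moves=[0,0,0,0.06,0,0,0,0,0,0,0,0,0,0])

```text
clock: 3.75
tcp_pos: [0.6048, -0.1197, 0.0758]
tool_rot: [[0.999, 0.049, 0.001], [0.049, -0.999, -0.0], [0.001, 0.0, -1.0]]
contact_force: [0.8, -0.0, 1.8]
grip_width: 0.0425
gripper_force: 1.0
```

Request:
send_rows(moves=[0,0,0,0.05,0,0,0,0,0,0,0,0,0,0])

```text
clock: 3.95
tcp_pos: [0.6048, -0.1197, 0.0757]
tool_rot: [[0.999, 0.049, 0.001], [0.049, -0.999, -0.0], [0.001, 0.0, -1.0]]
contact_force: [-3.6, 0.1, 12.8]
grip_width: 0.0429
gripper_force: 6.7
```

Request:
send_rows(moves=[0,0,0,0,0,0,0.28,0,-0.15,-0.2,0,0,0,0,0,-0.27,-0.35,0,0,0,0,0,-0.27,-0.35,0,0,0,0,0,-0.27,-0.35,0,0,0,0,0,-0.27,-0.35,0,0,0,0,0,-0.15,-0.2,0,0,0,0,0,0,0,0,0,0,0])

```text
clock: 4.75
tcp_pos: [0.5493, -0.0487, 0.0757]
tool_rot: [[1.0, 0.025, 0.006], [0.025, -1.0, -0.001], [0.006, 0.001, -1.0]]
contact_force: [-0.4, 2.8, 12.7]
grip_width: 0.0428
gripper_force: 6.5
```

```bash
python3 - <<'E'
from m import *
s=snap("wrist","w3.png");o=ctrl.get_obs();print(o["tcp_pos"],o["contact_force"])
for c in cards(s): print(c)
E
```

```text
[ 0.54928812 -0.04869911  0.07571548] [ 0.91556734  3.049703   12.84248209]
```

View pics/w3.png

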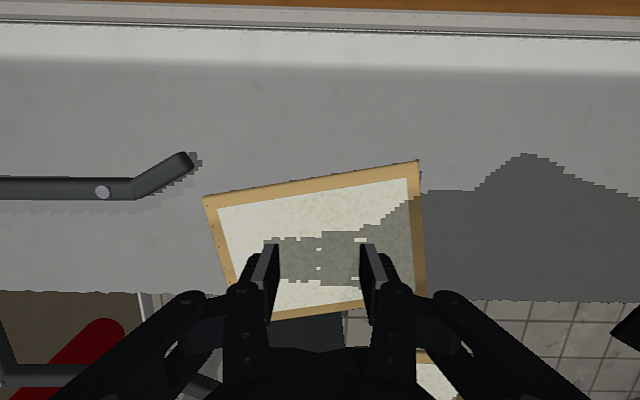

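The picture shows the card twisted relative to the tool: its top edge runs from (204,197) to (420,161), about 9° CCW. I check the load balance between the fingertips and the card's pose before correcting.

```bash
cat >> m.py <<'E'
def poly(s,pts,z): return np.array([ray(s,u,v,z)[:2]*1000 for u,v in pts])
def hf(p,o=(525.2,82.7),yaw=1.3):
    a=np.radians(yaw);d=np.array(p)-o;return d@np.array([[np.cos(a),-np.sin(a)],[np.sin(a),np.cos(a)]])
E
python3 - <<'E'
from m import *
s=snap("wrist");o=ctrl.get_obs();print(o["moment"],o["contact_force"])
p=poly(s,[(204,197),(420,161)],.005);e=p[0]-p[1];L=np.linalg.norm(e);y=e/L;x=np.array([y[1],-y[0]])
print(p,L,"yaw",np.degrees(np.arctan2(-y[0],y[1])));c=p.mean(0)-40*x;print("centre",c,"holder",hf(c))
print("bolt B",poly(s,[(102,192)],.010),"C?")
E
```

```text
[ 0.65297652 -0.05348035  0.1280113 ] [ 1.35526061  3.64353827 14.63496605]
[[584.07737137  10.45106329]
 [604.88160085 -95.58753135]] 108.06016618866656 yaw 11.10014793080599
centre [555.22779943 -50.26921403] holder [  27.00335364 -133.6162397 ]
bolt B [[586.99578179  57.28846242]] C?
```

```bash
python3 - <<'E'
from m import *
print(ctrl.get_obs()["joint_positions"])
E
```

```text
[-2.91553986e-01  7.87632924e-01  1.76606936e+00  1.58597417e-03
  5.82781168e-01  1.25373316e+00]
```

Request:
send_rows(moves=[0,0,0,-0.2,0,0,0,0,0,0,-0.3,0,0,0])

```text
clock: 5.05
tcp_pos: [0.5472, -0.0489, 0.0936]
tool_rot: [[1.0, 0.024, -0.001], [0.024, -1.0, 0.0], [-0.001, -0.0, -1.0]]
contact_force: [-0.3, -0.1, -0.2]
grip_width: 0.0428
gripper_force: 0.0
```

Request:
send_rows(moves=[0,0.17,-0.16,0,0,0,0,0,0,0,0,0,0,-1,0,0,0,0,0,0,-1,0,0,0,0,0,0,-1,0,0,0,0,0,0,-1,0,0,0,0,0,0,-1,0,0,0,0,0,0,-1,0,0,0,0,0,0,-1])

```text
clock: 5.85
tcp_pos: [0.5546, -0.0421, 0.0933]
tool_rot: [[0.803, 0.596, 0.0], [0.596, -0.803, 0.0], [0.0, -0.0, -1.0]]
contact_force: [-0.5, -0.8, 0.0]
grip_width: 0.0427
gripper_force: 0.0
```

Request:
send_rows(moves=[0,0,0,0,0,0,-1,0,0,0,0,0,0,-1,0,0,0,0,0,0,-1,0,0,0,0,0,0,-1,0,0,0,0,0,0,-1,0,0,0,0,0,0,-1,0,0,0,0,0,0,-1,0,0,0,0,0,0,-1])

```text
clock: 6.65
tcp_pos: [0.5546, -0.0421, 0.0933]
tool_rot: [[0.232, 0.973, 0.0], [0.973, -0.232, 0.0], [0.0, 0.0, -1.0]]
contact_force: [-0.1, -0.2, -0.4]
grip_width: 0.0429
gripper_force: 0.0
```

Request:
send_rows(moves=[0,0,0,0,0,0,-1,0,0,0,0,0,0,-1,0,0,0,0,0,0,-1,0,0,0,0,0,0,-1,0,0,0,0,0,0,-1,0,0,0,0,0,0,0])

```text
clock: 7.25
tcp_pos: [0.5546, -0.0422, 0.0933]
tool_rot: [[-0.197, 0.98, 0.0], [0.98, 0.197, 0.0], [0.0, 0.0, -1.0]]
contact_force: [0.9, -0.2, -1.0]
grip_width: 0.0427
gripper_force: 0.0
```

```bash
python3 - <<'E'
from m import *
s=snap("wrist","w4.png");o=ctrl.get_obs();print(o["tcp_pos"],o["contact_force"],o["moment"],np.round(o["tool_rot"],3))
E
```

```text
[ 0.55453674 -0.04221351  0.09333191] [-0.43741063 -0.1815896  -0.66914637] [-0.00211946 -0.00955799 -0.02420916] [[-0.196  0.981  0.   ]
 [ 0.981  0.196  0.   ]
 [ 0.     0.    -1.   ]]
```

View pics/w4.png

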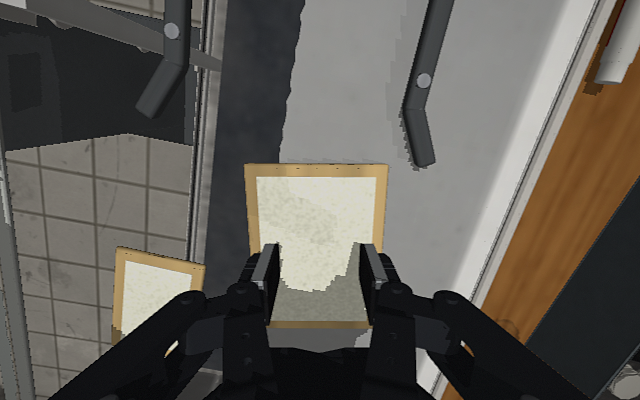

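The view shows the card now aligned with the tool: front edge from (245,165) to (387,163), side-rail bolts at (172,31) and (424,80).

Request:
send_rows(moves=[0,0,0,0.2,0,0,0,0,0,0,0.2,0,0,0,0,0,0,0.08,0,0,0,0,0,0,0,0,0,0])

```text
clock: 7.7
tcp_pos: [0.5542, -0.0424, 0.0757]
tool_rot: [[-0.197, 0.98, 0.0], [0.98, 0.197, 0.0], [-0.0, 0.0, -1.0]]
contact_force: [-2.2, 0.8, 16.2]
grip_width: 0.0425
gripper_force: 7.9
```

```bash
python3 - <<'E'
from m import *
o=ctrl.get_obs();print(o["tcp_pos"],o["contact_force"],o["moment"])
s=snap("wrist");R=np.array([[-.196,.981,0],[.981,.196,0],[0,0,-1]]);T=np.eye(4);T[:3,:3]=R;T[:3,3]=[.5545,-.0422,.0933];s["pose"]=T@np.array(s["mount"])
b=poly(s,[(172,31),(424,80)],.010);p=poly(s,[(245,165),(387,163)],.005)
e=p[1]-p[0];x=e/np.linalg.norm(e);y=np.array([-x[1],x[0]]);c=p.mean(0)-55*y
print("bolts",b,np.linalg.norm(b[1]-b[0]),"byaw",np.degrees(np.arctan2(*(b[1]-b[0])[::-1])));print("front",p,np.linalg.norm(e),"yaw",np.degrees(np.arctan2(x[1],x[0])),c,hf(c))
E
```

```text
[ 0.55422484 -0.04237056  0.07569283] [-2.1915311   0.76646005 16.18491787] [0.19184693 0.5014035  0.00750025]
bolts [[467.4286859   54.11678654]
 [588.05607122  56.77264862]] 120.65661893962225 byaw 1.2612816442441888
front [[507.03420521  -2.94577908]
 [582.61218639  13.29830335]] 77.30395495885863 yaw 12.130124104305102 [556.38048979 -48.5957469 ] [  28.19371381 -131.96935477]
```

Request:
send_rows(moves=[0,0,0,0,0.1,0,0,0,0,0,0,0,0,0])

```text
clock: 7.95
tcp_pos: [0.5548, -0.0422, 0.0758]
tool_rot: [[-0.197, 0.98, -0.007], [0.98, 0.197, -0.002], [-0.001, -0.007, -1.0]]
contact_force: [-2.2, 0.7, 15.9]
grip_width: 0.0425
gripper_force: 7.6
```

```bash
cat > f.py <<'E'
from m import *
o=ctrl.get_obs();F=o["contact_force"];M=o["moment"];z=-.072
print(o["clock"],o["tcp_pos"].round(4),F.round(1),M.round(2),"cop",((-M[1]+z*F[0])/F[2]).round(4),((M[0]+z*F[1])/F[2]).round(4),np.round(o["tool_rot"],4).tolist())
E
python3 f.py
```

```text
7.95 [ 0.5548 -0.0422  0.0758] [-2.2  0.7 15.9] [0.31 0.04 0.04] cop 0.0073 0.0164 [[-0.1968, 0.9804, -0.0067], [0.9804, 0.1968, -0.0019], [-0.0005, -0.007, -1.0]]
```

Load is now balanced between the fingertips. I straighten the card and move it in front of the mouth.

Request:
send_rows(moves=[0,0,0,0,0,0,0.5,0,0,0,0,0,0,0.8,0,0,0,0,0,0,0.75,0,0.1,-0.1,0,0,0,0,0,0.15,-0.13,0,0,0,0,0,0.15,-0.13,0,0,0,0,0,0.15,-0.1,0,0,0,0,0,0,0,0,0,0,0])

```text
clock: 8.75
tcp_pos: [0.5376, -0.0211, 0.0757]
tool_rot: [[-0.019, 1.0, -0.002], [1.0, 0.019, -0.003], [-0.003, -0.002, -1.0]]
contact_force: [1.4, 0.4, 11.1]
grip_width: 0.0426
gripper_force: 5.6
```

```bash
python3 f.py; python3 -c "
from m import *
snap('wrist','w5.png')"
```

```text
8.75 [ 0.5376 -0.0211  0.0757] [ 1.4  0.4 11.1] [ 0.12 -0.42 -0.01] cop 0.0288 0.0088 [[-0.0195, 0.9998, -0.0019], [0.9998, 0.0195, -0.0033], [-0.0033, -0.002, -1.0]]
```

View pics/w5.png

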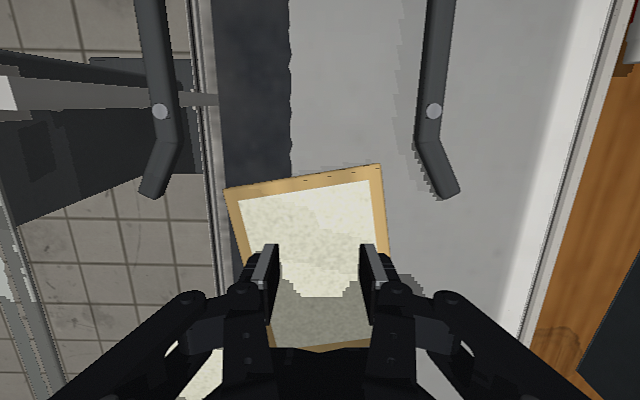

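The card did not follow the twist: its front edge runs from (226,188) to (380,164), still about 9° CCW to the tool. Bolts are at (160,111) and (434,111). The spread is too small to twist it, so I will shut the fingers and pull from near the front edge, letting the card trail straight. The back rail can square it at the end.

```bash
cat > p.py <<'E'
from m import *
def rel(s,bl,br,fl,fr):
    b=poly(s,[bl,br],.010);p=poly(s,[fl,fr],.005)
    ux=(b[1]-b[0])/np.linalg.norm(b[1]-b[0]);uy=np.array([-ux[1],ux[0]])
    o=b.mean(0)+30.5*uy;e=p[1]-p[0];x=e/np.linalg.norm(e);y=np.array([-x[1],x[0]]);c=p.mean(0)-55*y
    t=ctrl.get_obs()["tcp_pos"][:2]*1000
    h=lambda q:np.round([(q-o)@ux,(q-o)@uy],1)
    print("o",o.round(1),"hyaw",np.degrees(np.arctan2(ux[1],ux[0])).round(2),"card",h(c),"dyaw",np.degrees(np.arctan2(x@uy,x@ux)).round(2),"front",h(p[0]),h(p[1]),"len",np.linalg.norm(e).round(1),"tcp",h(t))
E
python3 -c "
from p import *
rel(snap('wrist'),(160,111),(434,111),(226,188),(380,164))"
```

```text
o [527.   85.6] hyaw 1.12 card [  10.1 -115.5] dyaw 9.08 front [-36.4 -67.2] [ 39.2 -55.1] len 76.6 tcp [   8.5 -107. ]
```

Request:
send_rows(moves=[0,0,0,-0.2,0,0,0,-1,0,0,-0.3,-0.1,0,0,-1,0,0,0,0,0,0])

```text
clock: 9.15
tcp_pos: [0.5358, -0.0208, 0.0955]
tool_rot: [[-0.02, 1.0, 0.002], [1.0, 0.02, -0.002], [-0.002, 0.002, -1.0]]
contact_force: [0.3, -0.4, 0.6]
grip_width: 0.0146
gripper_force: 0.0
```

Request:
send_rows(moves=[-1,0.34,-0.03,0,0,0,0,-1,0.3,-0.02,0,0,0,0,-1,0,0,0.2,0,0,0,-1,0,0,0.13,0,0,0,-1,0,0,0.05,0,0,0,-1,0,0,0,0,0,0])

```text
clock: 9.75
tcp_pos: [0.5328, 0.0046, 0.0784]
tool_rot: [[-0.02, 1.0, -0.001], [1.0, 0.02, -0.001], [-0.001, -0.001, -1.0]]
contact_force: [0.1, 0.3, -0.4]
grip_width: -0.0002
gripper_force: 0.0
```

Request:
send_rows(moves=[-1,0,0,0.06,0,0,0,-1,0,0,0,0,0,0])

```text
clock: 9.95
tcp_pos: [0.5332, 0.0045, 0.0776]
tool_rot: [[-0.019, 1.0, 0.001], [1.0, 0.019, -0.002], [-0.002, 0.001, -1.0]]
contact_force: [-1.2, -0.5, 5.8]
grip_width: 0.0001
gripper_force: 3.4
```

Request:
send_rows(moves=[-1,0,0,0.03,0,0,0,-1,0.15,0,0,0,0,0,-1,0.25,-0.02,0,0,0,0,-1,0.3,-0.02,0,0,0,0,-1,0.3,-0.02,0,0,0,0,-1,0.3,-0.02,0,0,0,0,-1,0.15,-0.02,0,0,0,0,-1,0,0,0,0,0,0])

```text
clock: 10.75
tcp_pos: [0.5303, 0.0626, 0.0776]
tool_rot: [[-0.02, 1.0, 0.007], [1.0, 0.02, -0.002], [-0.002, 0.007, -1.0]]
contact_force: [0.6, 1.9, 12.9]
grip_width: -0.0001
gripper_force: 6.1
```

```bash
python3 f.py; python3 -c "
from m import *
snap('wrist','w6.png')"
```

```text
10.75 [0.5303 0.0626 0.0776] [ 0.6  1.9 12.9] [ 0.26 -0.09  0.03] cop 0.0041 0.0098 [[-0.0202, 0.9998, 0.007], [0.9998, 0.0202, -0.0022], [-0.0023, 0.007, -1.0]]
```

View pics/w6.png

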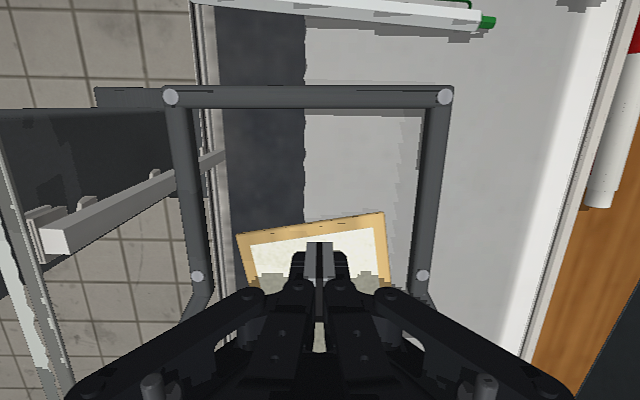

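The card is inside the mouth, with its front edge from (237,234) to (382,213), still about 8° CCW. The back-rail bolts are at (170,97) and (445,96). It fits between the rails at this yaw. From here I measure the front edge by colour mask.

```bash
cat > e.py <<'E'
from p import *
def edge(s,save=None):
    hsv=cv2.cvtColor(s["pixels"],cv2.COLOR_RGB2HSV)
    m=((hsv[...,0]>12)&(hsv[...,0]<26)&(hsv[...,1]>80)&(hsv[...,2]>150)).astype(np.uint8)
    m[:,480:]=0;m[:,:150]=0
    n,l,st,_=cv2.connectedComponentsWithStats(m);k=1+np.argmax(st[1:,4]);m=(l==k)
    cols=np.where(m.any(0))[0];top=m.argmax(0)[cols]
    # line fit
    i=(cols>cols[0]+6)&(cols<cols[-1]-6);q=np.polyfit(cols[i],top[i],1)
    for _ in range(3):
        r=abs(np.polyval(q,cols)-top)<2; q=np.polyfit(cols[r],top[r],1)
    c=cols[r];u0,u1=c[0],c[-1]
    return (u0,np.polyval(q,u0)),(u1,np.polyval(q,u1))
def back(s,bl=(170,97),br=(445,96),ends=None):
    fl,fr=ends or edge(s);print(np.round(fl,1),np.round(fr,1))
    # holder frame fixed from bolts seen earlier (wrist measure)
    o=np.array([527.,85.6]);a=np.radians(1.2);ux=np.array([np.cos(a),np.sin(a)]);uy=np.array([-ux[1],ux[0]])
    h=lambda q:np.round([(q-o)@ux,(q-o)@uy],1)
    p=poly(s,[fl,fr],.005);e=p[1]-p[0];x=e/np.linalg.norm(e);y=np.array([-x[1],x[0]])
    print("front",h(p[0]),h(p[1]),"len",np.linalg.norm(e).round(1),"dyaw",np.degrees(np.arctan2(x@uy,x@ux)).round(2),"c",h(p.mean(0)-55*y),"tcp",h(ctrl.get_obs()["tcp_pos"][:2]*1000))
    if bl: b=poly(s,[bl,br],.010);print("bolts",h(b[0]),h(b[1]))
E
python3 -c "
from e import *
back(snap('wrist'))"
```

```text
[236.  234.8] [383.  212.2]
front [-39.1  -9.3] [37.8  3.1] len 78.0 dyaw 9.18 c [  8.1 -57.4] tcp [  2.8 -23.1]
bolts [-60.8  59.4] [60.5 59.7]
```

Request:
send_rows(moves=[-1,0.15,0.03,0,0,0,0,-1,0.2,0.05,0,0,0,0,-1,0.2,0.05,0,0,0,0,-1,0.2,0.06,0,0,0,0,-1,0.2,0.06,0,0,0,0,-1,0.1,0.03,0,0,0,0,-1,0,0,0,0,0,0])

```text
clock: 11.55
tcp_pos: [0.5401, 0.1044, 0.0776]
tool_rot: [[-0.02, 1.0, 0.005], [1.0, 0.02, -0.002], [-0.002, 0.005, -1.0]]
contact_force: [-1.1, -2.1, 12.8]
grip_width: -0.0001
gripper_force: 6.5
```

```bash
python3 f.py; python3 -c "
from e import *
back(snap('wrist'),None)"
```

```text
11.55 [0.5401 0.1044 0.0776] [-1.1 -2.1 12.8] [-0.2   0.11 -0.05] cop -0.0023 -0.0039 [[-0.0203, 0.9998, 0.0051], [0.9998, 0.0203, -0.0023], [-0.0024, 0.005, -1.0]]
[238. 230.] [386.  222.9]
front [-27.3  34.9] [50.3 38.7] len 77.7 dyaw 2.83 c [ 14.2 -18.1] tcp [13.5 18.5]
```

The rail guides the card as planned (yaw 2.8°). I continue to the back rail with a slight push.

Request:
send_rows(moves=[-1,0.12,0.02,0,0,0,0,-1,0.15,0.02,0,0,0,0,-1,0.12,0,0,0,0,0,-1,0.08,0,0,0,0,0,-1,0.06,0,0,0,0,0,-1,0,0,0,0,0,0])

```text
clock: 12.2
tcp_pos: [0.5415, 0.1247, 0.0776]
tool_rot: [[-0.021, 1.0, 0.005], [1.0, 0.021, -0.003], [-0.003, 0.005, -1.0]]
contact_force: [-0.3, -5.7, 12.8]
grip_width: -0.0002
gripper_force: 6.4
```

```bash
python3 f.py; python3 -c "
from e import *
back(snap('wrist'),None)"
```

```text
12.2 [0.5415 0.1247 0.0776] [-0.3 -5.7 12.8] [-0.96  0.07  0.04] cop -0.0042 -0.0427 [[-0.0208, 0.9998, 0.0053], [0.9998, 0.0209, -0.0033], [-0.0034, 0.0052, -1.0]]
[239.  235.2] [386.  233.5]
front [-25.3  52.1] [52.5 52.9] len 77.8 dyaw 0.59 c [14.2 -2.5] tcp [15.3 38.8]
```

The card is pressing on the back rail (Fy -5.7 N, yaw 0.6°). I lift off and look.

Request:
send_rows(moves=[-1,0,0,-0.1,0,0,0,-1,0,0,-0.4,0,0,0,-1,-0.5,0,-0.8,0,0,0,-1,-0.8,0,-0.8,0,0,0,-1,-0.8,0,-0.5,0,0,0,-1,-0.8,0,0,0,0,0,-1,0,0,0,0,0,0])

```text
clock: 12.95
tcp_pos: [0.5428, 0.0068, 0.1806]
tool_rot: [[-0.015, 1.0, 0.003], [1.0, 0.015, -0.003], [-0.003, 0.003, -1.0]]
contact_force: [0.1, 0.1, -0.5]
grip_width: 0.0003
gripper_force: 0.0
```

```bash
python3 f.py; python3 -c "
from e import *
s=snap('wrist')
hsv=cv2.cvtColor(s['pixels'],cv2.COLOR_RGB2HSV);hi=s['pixels']
c=cv2.cvtColor(hi,cv2.COLOR_RGB2BGR)[100:400,160:500]
cv2.imwrite('pics/fin.png',cv2.resize(c,None,fx=2.3,fy=2,interpolation=cv2.INTER_CUBIC) if 0 else cv2.resize(c,None,fx=2,fy=2,interpolation=cv2.INTER_CUBIC))
back(s,None)"
```

```text
12.95 [0.5428 0.0068 0.1806] [ 0.1  0.1 -0.5] [ 0.01 -0.04 -0.01] cop -0.0746 -0.0032 [[-0.0154, 0.9999, 0.0033], [0.9999, 0.0155, -0.0028], [-0.0029, 0.0032, -1.0]]
[262.   29.5] [368.   28.5]
front [-25.3  52.7] [52.9 52.9] len 78.2 dyaw 0.19 c [14.  -2.2] tcp [ 13.4 -77.4]
```

View pics/fin.png

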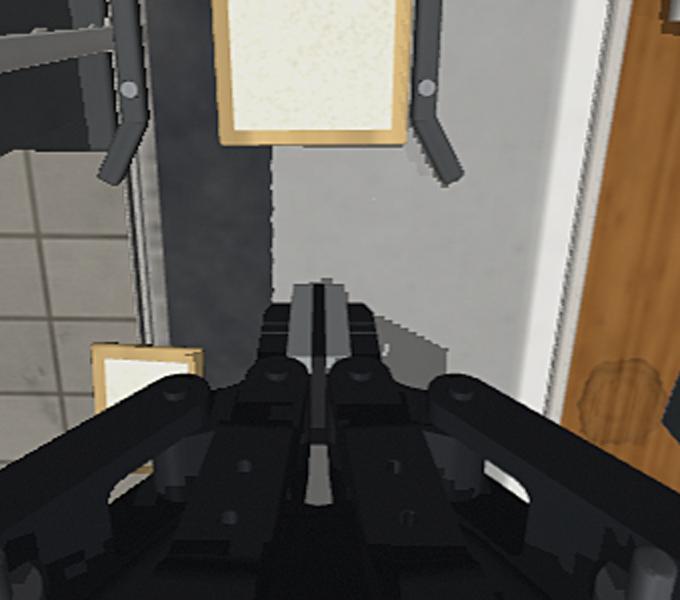

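The card lies straight inside the holder near the right rail, and the small card is where it was. I check the back-rail gap by pixel profile.

```bash
python3 -c "
from e import *
s=snap('wrist')
for u in (285,345): print([(v,s['pixels'][v,u].tolist()) for v in range(14,34)])
t=snap('top')
o=np.array([525.2,82.7])
for u in (150,):pass
for v in (180,190): print([t['pixels'][v,u].tolist() for u in range(194,214)])
for c in cards(t):
  if c[1][1]<130: print(c)
print(ray(s,285,28,.005)[1]-ray(s,285,29,.005)[1])
"
```

```text
[(14, [77, 79, 81]), (15, [83, 86, 86]), (16, [79, 83, 85]), (17, [79, 82, 83]), (18, [80, 82, 84]), (19, [82, 84, 85]), (20, [81, 84, 85]), (21, [78, 79, 82]), (22, [78, 80, 82]), (23, [75, 78, 78]), (24, [74, 78, 79]), (25, [67, 71, 72]), (26, [60, 64, 66]), (27, [52, 54, 54]), (28, [30, 31, 33]), (29, [26, 26, 29]), (30, [83, 71, 49]), (31, [202, 171, 117]), (32, [197, 167, 114]), (33, [194, 165, 113])]
[(14, [76, 79, 81]), (15, [38, 40, 41]), (16, [80, 84, 84]), (17, [77, 80, 82]), (18, [78, 81, 82]), (19, [78, 82, 83]), (20, [79, 82, 82]), (21, [79, 81, 83]), (22, [76, 78, 80]), (23, [73, 77, 78]), (24, [75, 76, 78]), (25, [65, 69, 68]), (26, [58, 59, 61]), (27, [35, 36, 35]), (28, [28, 30, 32]), (29, [34, 33, 31]), (30, [109, 92, 60]), (31, [112, 96, 65]), (32, [198, 169, 114]), (33, [187, 160, 108])]
[[213, 213, 215], [212, 213, 213], [213, 215, 216], [184, 185, 188], [109, 113, 116], [98, 101, 105], [104, 106, 109], [98, 100, 105], [66, 67, 76], [95, 85, 65], [194, 168, 124], [231, 207, 150], [241, 233, 207], [251, 251, 249], [252, 252, 251], [252, 252, 251], [252, 252, 251], [252, 252, 250], [252, 252, 251], [252, 252, 250]]
[[62, 73, 84], [61, 76, 86], [61, 73, 84], [58, 71, 83], [62, 74, 86], [64, 75, 86], [68, 80, 89], [71, 82, 92], [55, 67, 77], [148, 131, 107], [207, 180, 137], [203, 175, 134], [227, 210, 181], [247, 246, 242], [255, 255, 255], [255, 255, 255], [255, 255, 253], [254, 253, 252], [253, 253, 251], [252, 252, 251]]
(array([ 460.4, -108.9]), array([41.3, 61.8]), np.float32(-3.1), array([326., 232.]))
(array([645.1, 490.4]), array([ 22.6, 124.1]), np.float32(0.1), array([ 30., 136.]))
0.000651475106731525
```

The card meets the rail face with no counter visible between them, and the small card has not moved. I hand in the job.

```bash
python3 -c "
from h import *
print(ctrl.close_job())"
```

```text
the job is handed in; nothing more can be done
None
```

The larger card lies flat in the holder, about 0.2° from straight, up to the back rail but about 14 mm right of centre near the right rail; the small card is unmoved, the arm is clear, and the job was handed in at about 13 s.

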